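File a plate edge with two forward strokes

TASK

Take the hand file with the blue grip from the grey tray and give the top edge of the metal plate in the green spring clamp two strokes, square across it: with the edge under the front part of the blade (between grip and toe), press lightly and push away from the robot until the edge is under the rear part (between grip and heel). Lift the file well clear after each stroke and return through the air, never dragging it backwards on the edge. Then lay it flat back where it lay, leaving the yellow file alone.

Things in the scene. Friction and masses are not known exactly. Their poses are not given: they have to be found in the camera images.
- file_grip (a point): Centre of the blue grip of the file to use: a steel blade 120 (x) x 30 (y) x 6 mm with an upright block grip 60 (x) x 24 (y) x 42 mm high on its middle; 0.2 to 0.3 kg. This point lies 27 mm above the blade's underside (the filing face), 21 mm below the grip's top. x points to the bright rounded toe, z up. It lies flat, toe away from the robot, in the grey tray (floor 3 mm high).
- spare_grip (a point): The same point of the spare file, equal in all but its yellow grip, which must stay where it lies. It lies beside the blue file, about 84 mm away, on either side, in the same grey tray (180 x 186 mm, rim 12 mm high).
- plate_edge (a point): Middle of the top edge of the plate in green jaws, 82 mm above the desk; edge 50 (y) x 6 mm (x), jaw tops 22 mm lower. x: filing direction, away from the robot. Sprung: sinks up to 12 mm (2 N to start, then 1 N/mm) and is carried by friction up to 10 mm along x either way (0.5 N/mm): to +x as the file pushes forward, to -x if it is dragged back. Springs back when freed.
- clamp_base: Fixed grey base of the clamp, 110 (x) x 76 (y) mm, bolted to the desk. Origin on the desk under the middle of the free plate edge; same axes as the plate edge. Nothing on the clamp is higher than the plate's edge.
Mind the look-alikes: they are no part of the job. What is shaped like the part that bears file_grip but red is not meant.

How it is judged:
On the way, in this order (a step that is already met when the one before it is completed fails the run):
1. the file presses the edge down (1.5 mm or more), square across it to 17 degrees, with the edge under the front of the blade (20 mm or more ahead of its middle) (z of plate_edge in the frame of clamp_base below 0.0805 m and z of plate_edge in the frame of file_grip above -0.034 m and angle between the x axis of file_grip and the x axis of clamp_base, either way round below 0.3 rad and x of plate_edge in the frame of file_grip above 0.02 m), for 0.04 s.
2. first stroke ends: still pressing, the plate carried forward by the file (1 mm or more), the edge under the rear of the blade (20 mm or more behind its middle) (z of plate_edge in the frame of clamp_base below 0.0805 m and z of plate_edge in the frame of file_grip above -0.034 m and angle between the x axis of file_grip and the x axis of clamp_base, either way round below 0.3 rad and x of plate_edge in the frame of clamp_base above 0.001 m and x of plate_edge in the frame of file_grip below -0.02 m), for 0.04 s.
3. the file is lifted (7 mm or more clear) and brought back so that the edge is below the front of the blade again (z of plate_edge in the frame of file_grip below -0.034 m and x of plate_edge in the frame of file_grip above 0.015 m), for 0.04 s.
4. the file is set down and presses on the edge again as at first (all of step 1), for 0.04 s.
5. second stroke ends as the first (all of step 2), for 0.04 s.
At the end, for the whole second after the job is handed in: The blue file lies flat (to 8 degrees) on the tray's floor, released, within 35 mm of where it lay at the start; the yellow file is within 20 mm of its place (distance of file_grip from where it was at the start of the episode below 0.035 m and angle between file_grip's own z axis and vertical below 0.15 rad and height (world z) of file_grip below 0.035 m and distance of spare_grip from where it was at the start of the episode below 0.02 m); the robot touches nothing.
It fails at once if the file is dragged backwards on the edge (plate carried more than 2 mm towards the robot) (x of plate_edge in the frame of clamp_base below -0.002 m).
It fails at once if the yellow file is disturbed (moved 20 mm or more) (distance of spare_grip from where it was at the start of the episode above 0.02 m).
It also fails if it takes over 48 s, if anything falls off the work surface, if the arm or the gripper's body presses on something with over 40 N, if the wrist force passes 120 N, or if a joint passes its speed limit or range.

ROBOT

A 7-joint arm with a two-finger parallel gripper is mounted at the origin on a cart in front of the work surface, level with it; the furniture and walls round the work are solid. World frame = base frame: x ahead of the robot, y to its left, z up, the work surface at z = 0. Lengths are in m, angles in rad, forces in N, time in s.
With the tool pointing down it reaches from about 0.425 to 0.925 m from the base axis. Payload 6.8 kg.
Tool frame: the origin (TCP) lies between the finger pads; the fingertips stand 14 mm ahead of it and the grasp point (between the pads) lies 5 mm behind it; z points along the fingers, y is the line along which they close (so a half turn about z gives the same grasp; the last joint's range is limited). The gripper opens to 85 mm and grips with 20 to 120 N. Pads are 22 mm wide; open, the fingers measure 114 mm over their backs; the gripper's body (76 mm by 85 mm) begins 54 mm behind the grasp point. The pads swing forward as they close: fully open they stand 13 mm farther back than shut.
Start: joints at [1.231, 0.477, 0.022, 1.555, -0.011, 1.109, -0.083], TCP at [0.155, -0.657, 0.245] pointing down, gripper open.
Joint ranges: [-2.96, 2.96], [-0.34, 2.1], [-1.41, 1.46], [0.24, 2.44], [-1.37, 4.51], [0.17, 1.92], [-2.96, 2.96]. Speed limits (rad/s): [2.39, 2.39, 3.14, 3.14, 3.14, 3.14, 3.14].

INTERFACE

Orientations are given as a rotation vector (axis times angle).
In Python, from bench import r, eyes, ticket gives the robot as it stands. The module is installed in compiled form; this text tells all that it offers.
- The arm moves only by the tool arm_command, never from a script. Its argument "plan" is text: rows parted by semicolons, each of 4 numbers parted by spaces: the shift along the tool's x, y, z in m, then the turn about the tool's z in degrees. In form: tx ty tz yaw; .... A call has 1 to 20 rows; each row shifts and turns the commanded pose from where the row before left it, along the tool's axes as they then stand; what a row does not reach is not made up. A row lasts 1/8 s, in which the tool goes at most 62.5 mm and 10.7 degrees, less where a joint would pass 70% of its speed; a pose out of reach is approached as far as the arm can. A call is refused whole if a number of a shift passes 0.0625 or a number of a turn 10.7, either way. A call with a gripper value outside its range is refused whole. "hand" is the closure, from -1 (fully open) to 1 (shut), set as the call begins (left out, the last holds). The fingers move at their own pace and stop on an object; "grip_force" is the grip in N (left out, the last holds). Time passes only in rows, so rows that do not move let the fingers close. It gives the time, the measured TCP pose, the force, the opening and the grip force at its end, in the units of the state.
- r.get_obs(): the state, without advancing time (a new reading comes with each control period).
- eyes.grab_frame(name): name is "scene" or "side" or "wrist"; returns (picture, depth): 480x640x3 uint8, red, green, blue; 480x640 float32, m along the optical axis (not along the pixel's ray), 0 where there is no reading.
- eyes.calibration(name): a dict with "fov_y" (degrees; the focal length in pixels is half the picture's height over the tangent of half this angle, whatever the lens; pixels are square), "cx", "cy" (the principal point, pixels), "origin" and "attitude" of the camera in the world; the wrist camera has in their place "tool_from_camera" (4x4, takes a point from camera to tool coordinates, whose origin is the TCP and whose axes are the flange's). Camera axes: x right, y up, looking along -z (the intrinsics and any distortion apply to the point x, -y, -z); pixel columns grow to the right and rows downward; lengths in m; the calibration is good to about 2 mm. A picture is of the moment at which its call begins: read the wrist's pose just before it. calibration takes no time and is no camera call.
- ticket.hand_in(): hands the job in; it is judged then, once.
The state is a dict: "clock": time; "joints": joint angles; "qvel": joint speeds; "tau": joint torques, N m; "tcp_pos": TCP position; "orientation": TCP orientation; "contact_force": force on the tool from outside, world axes, zero at the start; "moment": the same for the moment, N m; "grip_width": finger opening in m; "gripper_force": force on a finger pad.
Only numpy, scipy, OpenCV 4.12 (cv2) and the standard library are available. Lean on these libraries where they do the work, as an engineer would, in place of code of your own. Each camera call takes 0.05 s, during which the arm holds its last target. There are 200 camera calls.

## Working session

There is one attempt and no reset: what is moved stays moved. The work goes in short steps, Python scripts to look and compute and a tool call to move; the robot and the scene stay as the last step left them, time stands still between calls to the robot, and variables do not carry over. Pictures are saved under pics/ and viewed, at most 10 in all, crops included, and the job is handed in when it is done.

Besides the shell and the picture viewer there is one more tool, called after "Call:" as name(argument=value, ...) on one line, values as JSON. arm_command: Moves the arm, as the interface text tells. Its arguments: {"type":"object","properties":{"plan":{"type":"string"},"hand":{"type":"number"},"grip_force":{"type":"number"}},"required":["plan"]}

```bash
mkdir -p pics; cat > h.py <<'E'
import numpy as np,cv2
from scipy.spatial.transform import Rotation as R
from bench import r,eyes,ticket
def grab(n):
    o=r.get_obs(); p,d=eyes.grab_frame(n); c=eyes.calibration(n)
    f=240/np.tan(np.radians(c["fov_y"])/2)
    v,u=np.mgrid[:480,:640]
    P=np.stack([(u-c["cx"])/f*d,-(v-c["cy"])/f*d,-d],-1)
    if n=="wrist":
        T=np.array(c["tool_from_camera"]);P=P@T[:3,:3].T+T[:3,3]
        P=P@R.from_rotvec(o["orientation"]).as_matrix().T+o["tcp_pos"]
    else:
        a=np.array(c["attitude"]); M=a if a.shape==(3,3) else R.from_rotvec(a).as_matrix()
        P=P@M.T+np.array(c["origin"])
    P[d==0]=np.nan
    return p,P
def save(n,p): cv2.imwrite("pics/"+n+".png",p[...,::-1])
E
python3 - <<'E'
from h import *
for n in("scene","side"):
    print(eyes.calibration(n))
    p,P=grab(n);save(n+"0",p);np.save(n+"P.npy",P);np.save(n+"p.npy",p)
print(eyes.calibration("wrist"));print(r.get_obs())
E
```

```text
{'fov_y': 57.03033892941088, 'cx': 323.3953300215562, 'cy': 237.18427503768248, 'origin': array([0.20591333, 0.46647763, 0.74429339]), 'attitude': array([ 0.34622407, -0.80819056, -2.24378548])}
{'fov_y': 51.34082924650567, 'cx': 315.95277133395706, 'cy': 235.7447622586054, 'origin': array([-0.09752766,  0.06341957,  0.73225263]), 'attitude': array([ 0.63302664, -0.61843608, -1.41612776])}
{'fov_y': 58.390985568512924, 'cx': 325.78506418652745, 'cy': 237.55282331190213, 'tool_from_camera': array([[-1.48927820e-04,  9.47809009e-01,  3.18838612e-01,
         8.30647215e-02],
       [ 9.99999970e-01,  2.03161211e-04, -1.36841050e-04,
        -9.36130455e-04],
       [-1.94474818e-04,  3.18838582e-01, -9.47809011e-01,
        -1.28078767e-01],
       [ 0.00000000e+00,  0.00000000e+00,  0.00000000e+00,
         1.00000000e+00]])}
{'clock': 0.1, 'joints': array([ 1.23091371,  0.47774067,  0.02233332,  1.55630916, -0.01153592,
        1.10930497, -0.08308045]), 'qvel': array([-1.46609955e-03, -1.72939087e-03,  7.55314555e-04, -8.13087361e-04,
        3.14722752e-06,  1.60759330e-04, -1.71389928e-03]), 'tau': array([ 4.51888744e-03, -5.97755599e+01,  1.61381822e+00, -2.81952721e+01,
        1.28423504e-02,  5.04289434e-03,  1.86835098e-05]), 'tcp_pos': array([ 0.15495085, -0.65646756,  0.24442549]), 'orientation': array([-3.11891189e+00, -3.63132764e-01,  4.25417061e-04]), 'contact_force': array([0.27766005, 0.07449795, 0.38532927]), 'moment': array([ 0.03310516, -0.04220809,  0.02405538]), 'gripper_force': 0.0, 'grip_width': 0.08546498038531578}
```

View pics/scene0.png

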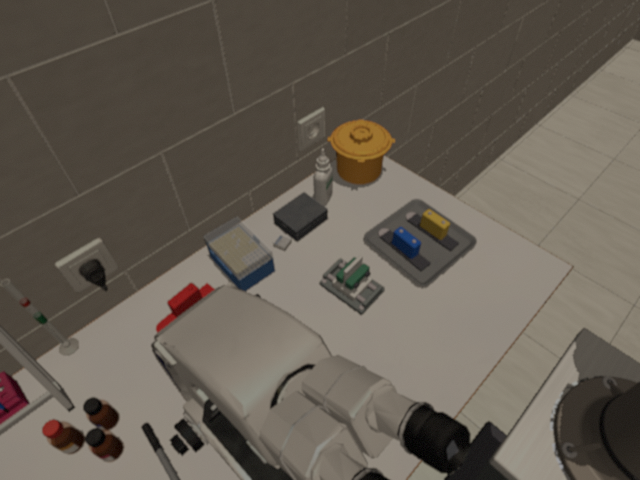

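View pics/side0.png

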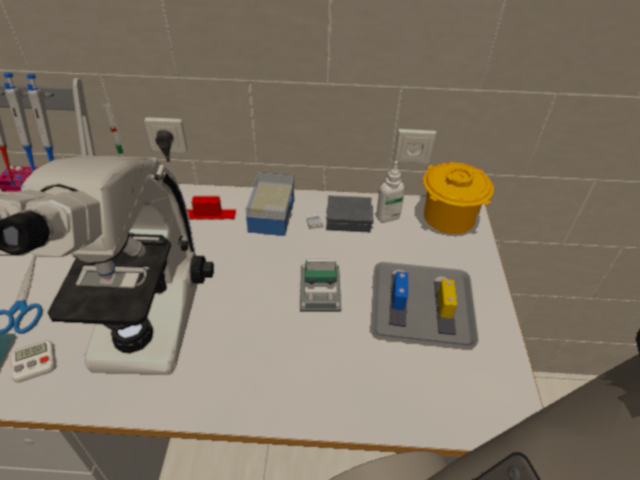

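The scene shows the blue-grip file at scene (406,241) / side (401,290). The yellow one is beside it at side (448,298), in the same grey tray. The red look-alike is at side (207,208), and the green clamp at side (320,285). The blue block grip in the tray is the one that fits; next I measure it and confirm with a crop.

```bash
cat > m.py <<'E'
from h import *
def masks(p):
    h=cv2.cvtColor(p,cv2.COLOR_RGB2HSV); H,S,V=[h[...,i].astype(int) for i in range(3)]
    return dict(blue=(abs(H-112)<12)&(S>150)&(V>60),yellow=(abs(H-25)<6)&(S>170)&(V>80),green=(abs(H-75)<15)&(S>70)&(V>25))
def rep(p,P,box):
    x0,x1,y0,y1=box
    for k,m in masks(p).items():
        m=m.copy();m[:y0]=0;m[y1:]=0;m[:,:x0]=0;m[:,x1:]=0
        Q=P[m];Q=Q[~np.isnan(Q[:,0])]
        if len(Q)<10: print(k,len(Q));continue
        zt=np.percentile(Q[:,2],95);T=Q[Q[:,2]>zt-.006]
        (c,s,a)=cv2.minAreaRect(T[:,:2].astype(np.float32))
        print(k,len(Q),"ztop %.3f"%zt,"rect",np.round(c,4),np.round(s,4),round(a,1),"mean",T[:,:2].mean(0).round(4))
E
python3 - <<'E'
from m import *
for n,b in(("scene",(310,480,190,320)),("side",(290,480,255,350))):
    p,P=np.load(n+"p.npy"),np.load(n+"P.npy");print(n);rep(p,P,b)
p=np.load("sidep.npy")[250:350,290:480];save("c1",cv2.resize(p,None,fx=4,fy=4,interpolation=cv2.INTER_CUBIC))
E
```

```text
scene
blue 233 ztop 0.051 rect [ 0.4976 -0.059 ] [0.0212 0.057 ] 84.9 mean [ 0.4964 -0.0571]
yellow 92 ztop 0.050 rect [ 0.4843 -0.1389] [0.0165 0.0551] 86.0 mean [ 0.4824 -0.1351]
green 286 ztop 0.060 rect [0.5165 0.0874] [0.041  0.0549] 5.9 mean [0.5082 0.0915]
side
blue 438 ztop 0.055 rect [ 0.4977 -0.0639] [0.0234 0.0569] 86.1 mean [ 0.4951 -0.0637]
yellow 494 ztop 0.055 rect [ 0.4857 -0.1474] [0.0239 0.059 ] 86.1 mean [ 0.4838 -0.1468]
green 292 ztop 0.064 rect [0.5034 0.0803] [0.0202 0.0562] 6.4 mean [0.5034 0.0806]
```

View pics/c1.png

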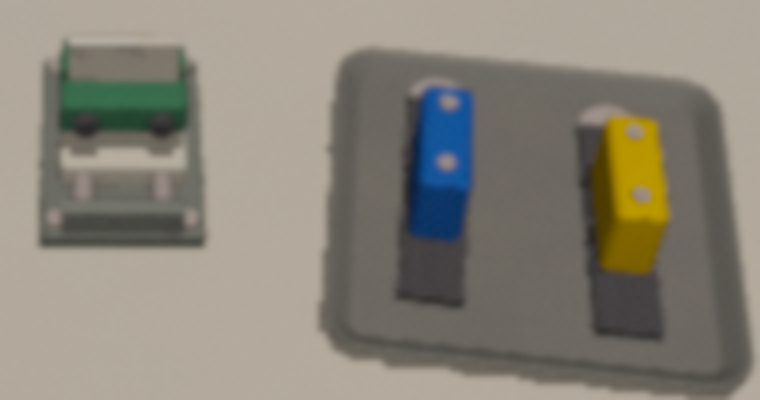

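The crop confirms it: blue grip with its toe at the top, yellow spare to the right, clamp to the left. The measured sizes are also right (24×58 mm, top at about 0.051). Going above a point between the file and the clamp for a close look.

Call:
arm_command(plan="0.0386 -0.0303 0 0;0.0386 -0.0303 0 0;0.0386 -0.0303 0 0;0.0386 -0.0303 0 0;0.0386 -0.0303 0 0;0.0386 -0.0303 0 0;0.0386 -0.0303 0 0;0.0386 -0.0303 0 0;0.0213 -0.0412 0 0;0.0213 -0.0412 0 0;0.0213 -0.0412 0 0;0.0213 -0.0412 0 0;0.0213 -0.0412 0 0;0.0213 -0.0412 0 0;0.0213 -0.0412 0 0;0.0213 -0.0412 0 0;0 0 0 6.5;0 0 0 6.5;0 0 0 0;0 0 0 0", hand=-1)

```text
clock: 2.6
tcp_pos: [0.4899, 0.0097, 0.2452]
orientation: [3.142, 0.011, -0.0]
contact_force: [-0.1, -0.5, 0.3]
grip_width: 0.0856
gripper_force: 0.0
```

```bash
python3 - <<'E'
from m import *
p,P=grab("wrist");save("w1",p);np.save("w1P.npy",P);np.save("w1p.npy",p);rep(p,P,(0,640,0,480))
o=r.get_obs();print(o["clock"],o["tcp_pos"],R.from_rotvec(o["orientation"]).as_matrix().round(3))
E
```

```text
blue 1833 ztop 0.051 rect [ 0.5008 -0.0628] [0.0233 0.0583] 85.2 mean [ 0.5007 -0.0628]
yellow 1856 ztop 0.051 rect [ 0.4885 -0.146 ] [0.0232 0.0589] 87.8 mean [ 0.4896 -0.1452]
green 1475 ztop 0.061 rect [0.5178 0.0842] [0.0387 0.0552] 3.5 mean [0.5135 0.0903]
2.65 [0.48995106 0.00965281 0.24521612] [[ 1.     0.006 -0.   ]
 [ 0.006 -1.    -0.   ]
 [-0.     0.    -1.   ]]
```

View pics/w1.png

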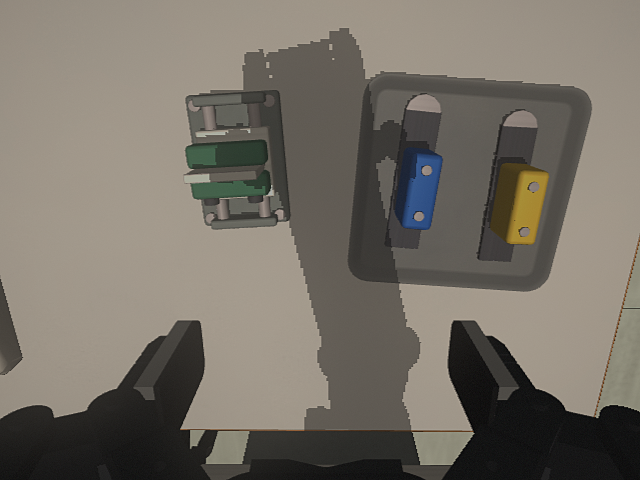

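The picture shows the plate edge as a light strip at about (222,175) between the green jaws. The blue grip is at (418,190) and the yellow at (520,203), with toes up. Measuring the edge and both yaws.

```bash
python3 - <<'E'
from m import *
p,P=np.load("w1p.npy"),np.load("w1P.npy")
def box(n,T):
    c,s,a=cv2.minAreaRect(T[:,:2].astype(np.float32)); e=np.linalg.eigh(np.cov(T[:,:2].T))[1][:,1]
    print(n,len(T),np.round(c,4),np.round(s,4),round(a,1),"pca",np.degrees(np.arctan2(e[1],e[0])).round(1),"z",np.median(T[:,2]).round(4))
w=np.zeros((480,640),bool);w[80:240,180:300]=1
q=P[w&(P[...,2]>.076)&(P[...,2]<.1)];box("edge",q)
w[:]=0;w[80:300,340:600]=1
for k,ms in masks(p).items():
    if k!="green": box(k,P[w&ms&(abs(P[...,2]-.051)<.003)])
w[:]=0;w[80:240,180:300]=1
box("base",P[w&(P[...,2]>.006)&(P[...,2]<.5)])
w[:]=0;w[60:300,340:600]=1
box("tray",P[w&(P[...,2]>.002)&(P[...,2]<.5)])
h=cv2.cvtColor(p,cv2.COLOR_RGB2HSV)
E
```

```text
edge 753 [0.5179 0.0839] [0.0068 0.0503] 3.9 pca 93.8 z 0.0813
blue 1795 [ 0.5007 -0.0628] [0.0227 0.0583] 84.2 pca 172.0 z 0.0501
yellow 1800 [ 0.4886 -0.1458] [0.0229 0.0583] 87.4 pca 176.8 z 0.05
base 12519 [0.5179 0.0841] [0.11   0.0765] 3.8 pca -173.2 z 0.0263
tray 37496 [ 0.4915 -0.116 ] [0.2073 0.2237] 5.3 pca 86.5 z 0.0074
```

Call:
arm_command(plan="0.0052 0.0363 0 0;0.0052 0.0363 0 0;0 0 0.04 7;0 0 0.05 0;0 0 0.05 0;0 0 0.045 0;0 0 0.02 0;0 0 0.01 0;0 0 0 0;0 0 0 0", hand=-1)

```text
clock: 3.9
tcp_pos: [0.5017, -0.0628, 0.0313]
orientation: [3.136, -0.184, 0.003]
contact_force: [-0.5, 0.1, 0.0]
grip_width: 0.0854
gripper_force: 0.0
```

Call:
arm_command(plan="0 0 0 0;0 0 0 0;0 0 0 0;0 0 0 0;0 0 0 0;0 0 0 0;0 0 0 0;0 0 0 0", hand=1, grip_force=80)

```text
clock: 4.9
tcp_pos: [0.5012, -0.0629, 0.0307]
orientation: [3.136, -0.184, 0.001]
contact_force: [-1.0, -0.8, 5.3]
grip_width: 0.0231
gripper_force: 79.0
```

Call:
arm_command(plan="0 0 -0.02 0;0 0 -0.04 0;0 0 -0.05 0;0 0 -0.01 -5.2;0 0 0 -5.2;-0.003 -0.0364 0 0;-0.003 -0.0364 0 0;-0.003 -0.0364 0 0;-0.0026 -0.0362 0 0;0 0 0 0;0 0 0 0")

```text
clock: 6.28
tcp_pos: [0.4795, 0.0809, 0.1499]
orientation: [3.139, 0.101, -0.002]
contact_force: [-0.4, -0.7, -3.2]
grip_width: 0.0233
gripper_force: 78.7
```

```bash
python3 - <<'E'
from m import *
p,P=grab("wrist");save("w2",p);rep(p,P,(0,640,0,480))
o=r.get_obs();M=R.from_rotvec(o["orientation"]).as_matrix();print(o["clock"],o["tcp_pos"],M.round(3))
d=M.T@(np.array([.5179,.0840,.082])-o["tcp_pos"]);print("edge in tool",d.round(4),o["contact_force"],o["grip_width"])
p,P=grab("side");save("s2",p[180:330,220:420]);
E
```

```text
blue 8999 ztop 0.170 rect [0.4797 0.0819] [0.0599 0.0233] 4.4 mean [0.4796 0.0806]
yellow 0
green 161 ztop 0.061 rect [0.526  0.0758] [0.0609 0.0284] 58.8 mean [0.5121 0.0641]
6.325 [0.47969048 0.08042812 0.14993076] [[ 0.998  0.063 -0.001]
 [ 0.063 -0.998 -0.001]
 [-0.001  0.001 -1.   ]]
edge in tool [ 0.0384 -0.0012  0.0679] [ 0.29844465  0.01817179 -2.6286164 ] 0.023325750321271824
```

View pics/w2.png

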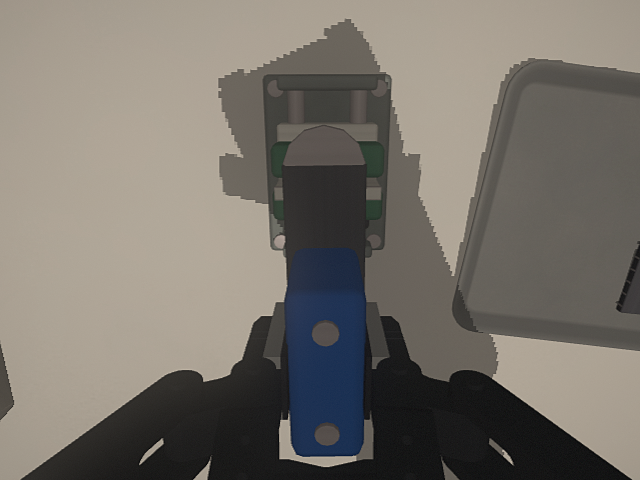

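The file is held square, the grip top is at z 0.170, and the edge is 38 mm ahead of the file's middle. Setting down and pressing.

Call:
arm_command(plan="0 0 0.02 0;0 0 0.015 0;0 0 0.005 0;0.001 0 0.004 0;0.001 0 0 0;0 0 0 0")

```text
clock: 7.12
tcp_pos: [0.4823, 0.0816, 0.1068]
orientation: [3.14, 0.1, 0.001]
contact_force: [-1.5, -2.3, 1.6]
grip_width: 0.0229
gripper_force: 79.1
```

Call:
arm_command(plan="0 0 0.0015 0;0.003 0 0 0;0.008 0 0 0;0.01 0 0 0;0.01 0 0 0;0.01 0 0 0;0.01 0 0 0;0.01 0 0 0;0.01 0 0 0;0.005 0 0 0;0.002 0 0 0;0.001 0 0 0")

```text
clock: 8.62
tcp_pos: [0.5606, 0.0868, 0.1047]
orientation: [3.14, 0.101, -0.001]
contact_force: [-4.2, -0.1, 3.6]
grip_width: 0.0231
gripper_force: 79.3
```

```bash
python3 - <<'E'
from m import *
o=r.get_obs();M=R.from_rotvec(o["orientation"]).as_matrix()
d=M.T@(np.array([.5179,.0840,.082])-o["tcp_pos"]);print("edge in tool",d.round(4),o["contact_force"],M.round(3))
p,P=grab("wrist");save("w3",p)
h=P[...,2];m=(h>.07)&(h<.085)
Q=P[m&(abs(P[...,0]-.52)<.03)&(abs(P[...,1]-.084)<.03)];print(len(Q),np.nanmedian(Q,0) if len(Q) else 0)
p,P=grab("side");q=P[(abs(P[...,0]-.523)<.02)&(abs(P[...,1]-.084)<.035)&(P[...,2]>.07)&(P[...,2]<.086)];print(len(q),np.percentile(q,[5,50,95],axis=0).round(4))
save("s3",cv2.resize(p[200:330,260:420],None,fx=4,fy=4,interpolation=cv2.INTER_CUBIC))
E
```

```text
edge in tool [-0.0427  0.      0.0228] [-4.23522874 -0.13245675  3.60555847] [[ 0.998  0.064 -0.   ]
 [ 0.064 -0.998 -0.   ]
 [-0.     0.    -1.   ]]
0 0
178 [[0.5052 0.061  0.073 ]
 [0.5228 0.0824 0.0846]
 [0.5332 0.1044 0.0859]]
```

View pics/s3.png

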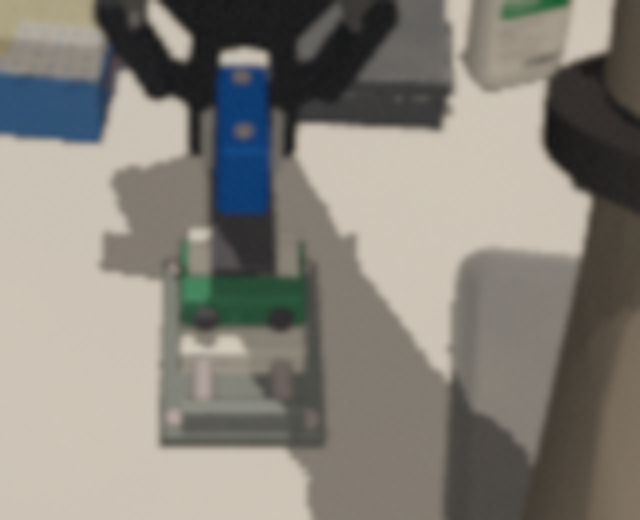

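Stroke 1 is finished: the edge is about 36 mm behind the middle and about 3.5 N of friction is carrying the plate forward. Lifting, returning through the air, and setting down again.

Call:
arm_command(plan="0.002 0 -0.005 0;0.001 0 -0.01 0;0 0 -0.03 0;-0.02 0 0 0;-0.032 0 0 0;-0.032 0 0 0;0 0 0 0;0 0 0 0")

```text
clock: 9.72
tcp_pos: [0.4814, 0.0818, 0.1507]
orientation: [-3.139, -0.101, -0.004]
contact_force: [-0.2, -0.9, -2.9]
grip_width: 0.023
gripper_force: 78.7
```

```bash
python3 - <<'E'
from m import *
p,P=grab("wrist");rep(p,P,(0,640,0,480))
o=r.get_obs();M=R.from_rotvec(o["orientation"]).as_matrix();print(o["clock"],o["tcp_pos"],o["contact_force"])
print("edge in tool",(M.T@(np.array([.5179,.0840,.082])-o["tcp_pos"])).round(4))
E
```

```text
blue 8959 ztop 0.171 rect [0.4818 0.0828] [0.0586 0.0233] 4.4 mean [0.4814 0.0815]
yellow 0
green 143 ztop 0.061 rect [0.5216 0.0809] [0.0569 0.036 ] 81.1 mean [0.5121 0.0639]
9.775 [0.48151657 0.08183175 0.15049812] [ 0.3344501  -0.44080494 -2.22817045]
edge in tool [0.0363 0.0002 0.0686]
```

Call:
arm_command(plan="0 0 0.02 0;0 0 0.015 0;0 0 0.005 0;0.001 0 0.0055 0;0 0 0 0;0.001 0 0 0;0 0 0 0")

```text
clock: 10.65
tcp_pos: [0.4823, 0.0817, 0.1048]
orientation: [3.14, 0.101, 0.001]
contact_force: [-1.9, -1.8, 4.2]
grip_width: 0.0232
gripper_force: 79.2
```

Call:
arm_command(plan="0 0 0.0005 0;0.003 0 0 0;0.008 0 0 0;0.01 0 0 0;0.01 0 0 0;0.01 0 0 0;0.01 0 0 0;0.01 0 0 0;0.01 0 0 0;0.005 0 0 0;0.002 0 0 0;0.001 0 0 0")

```text
clock: 12.15
tcp_pos: [0.5605, 0.0868, 0.1037]
orientation: [3.14, 0.101, -0.001]
contact_force: [-5.1, 0.3, 4.8]
grip_width: 0.0231
gripper_force: 79.5
```

Call:
arm_command(plan="0.002 0 -0.005 0;0.001 0 -0.01 0;0 0 -0.03 0;-0.018 0.0364 0 0;-0.018 0.0364 0 0;-0.018 0.0364 0 0;-0.018 0.0364 0 0;0 0 0.02 5.2;0 0 0.02 5.2;0 0 0.02 0;0 0 0.02 0;0 0 0 0;0 0 0 0")

```text
clock: 13.78
tcp_pos: [0.5023, -0.063, 0.0698]
orientation: [-3.136, 0.184, -0.003]
contact_force: [-0.1, 0.3, -2.6]
grip_width: 0.023
gripper_force: 78.6
```

Call:
arm_command(plan="0 0 0.02 0;0 0 0.012 0;0 0 0.005 0;0 0 0.002 0;0 0 0 0;0 0 0 0")

```text
clock: 14.52
tcp_pos: [0.5013, -0.0629, 0.0307]
orientation: [3.136, -0.184, 0.0]
contact_force: [-3.5, 0.8, 5.7]
grip_width: 0.0231
gripper_force: 79.6
```

Call:
arm_command(plan="0 0 -0.0005 0;0 0 0 0;0 0 0 0;0 0 0 0;0 0 0 0;0 0 0 0;0 0 0 0;0 0 0 0", hand=-1)

```text
clock: 15.52
tcp_pos: [0.5012, -0.0629, 0.0303]
orientation: [-3.136, 0.184, -0.0]
contact_force: [-0.7, -0.5, -0.8]
grip_width: 0.0855
gripper_force: 0.0
```

Call:
arm_command(plan="0 0 -0.01 0;0 0 -0.03 0;0 0 -0.05 0;0 0 -0.05 0;0 0 -0.05 0;0 0 0 0;0 0 0 0;0 0 0 0")

```text
clock: 16.52
tcp_pos: [0.5003, -0.0629, 0.2191]
orientation: [-3.136, 0.184, 0.004]
contact_force: [-1.0, 0.0, 0.2]
grip_width: 0.0854
gripper_force: 0.0
```

```bash
python3 - <<'E'
from m import *
p,P=grab("wrist");save("w9",p);rep(p,P,(0,640,0,480));print(r.get_obs()["tcp_pos"])
E
```

```text
blue 1241 ztop 0.051 rect [ 0.5015 -0.0618] [0.0221 0.0587] 83.9 mean [ 0.5068 -0.0651]
yellow 1497 ztop 0.051 rect [ 0.4886 -0.1464] [0.0228 0.0585] 87.3 mean [ 0.4878 -0.147 ]
green 2800 ztop 0.060 rect [0.518  0.0833] [0.0392 0.0559] 3.9 mean [0.5196 0.0818]
[ 0.50035152 -0.06285155  0.21904928]
```

View pics/w9.png

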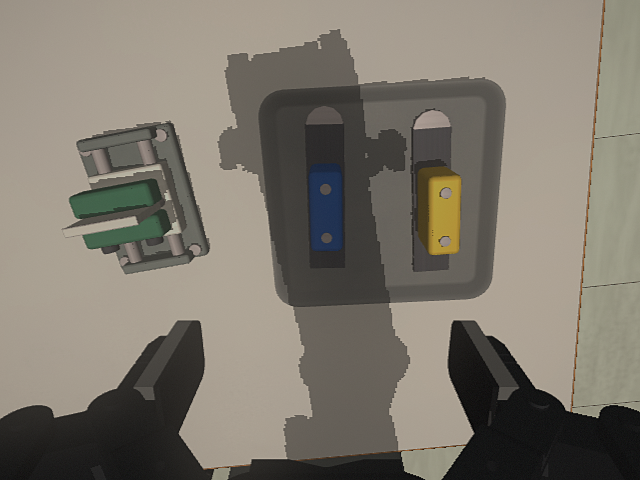

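The blue file lies flat in its place at (326,210), the yellow at (440,210) has not moved, and the gripper is clear.

```bash
python3 -c "
from bench import ticket
print(ticket.hand_in())"
```

```text
the job is handed in; nothing more can be done
None
```

I gave the plate edge two pushing strokes with the blue file, lifted it clear and returned through the air after the first, laid it flat back within about 2 mm of where it was, left the yellow file unmoved, and handed the job in at about 17 s; no verdict was shown.

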